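# Hang the ear defenders on the rotating lab eyewear stand

## Task

Three of the four bars of the rotating stand hold safety spectacles. Turn the stand until its empty bar clicks into the detent pointing the same way as the nose of the base and let go of it; then pick up the ear defenders and hang them over that bar by the headband, one cup on each side, leaving the stand in its detent. Leave the beaker, tip box and jar as they are.

Things in the scene. Friction and masses are not known exactly. Their poses are not given: they have to be found in the camera images.
- stand: fixed grey round base of the rotating stand, 170 dia x 30 high; origin at the centre of its underside, on the turning axis. A pointed nose sticks out along its own -x to 143 from the axis, with a small dark detent housing on it (62 to 86 from the axis, 54 high). Rotor on top: hub 92 dia to 50 high, post 28 dia with a 40 dia cap, 225 high, four level bars (see bar_mid)
- carousel (a joint): rotor angle about the vertical axis, rad, counter-clockwise from above positive, no end stops: 0 (or any whole turn) = empty bar along the base's nose. Ball detents every quarter turn: free between them, resists from about 0.45 rad before each (0.25 N m, 2.5 N at 100 from the axis), drawn in within about 0.2 rad and held; the same torque pushes it out again
- bar_mid (a point): top of the empty bar, 85 from the turning axis, 196 high; x axis along the bar, inwards to the post. The four radial steel bars are 12 thick, axis 190 high, 90 degrees apart, 156 long from the turning axis, tips turned up to 204 high. The other three bars each carry fixed spectacles (30 wide across the bar, 26 to 146 from the axis, 148 to 202 high)
- bar_tip (a point): upturned tip of the empty bar, 156 from the turning axis (6 above the bar's axis)
- muffs: grey and black ear defenders (0.22 kg) standing on their two cups, headband on top; origin at the centre of the footprint, z up, y from cup to cup. Cups 64 (x) x 34 (y) x 85 high, centred at y = +-59, 84 clear between them. Band 20 wide, 5 thick, up to a flat crown pad 30 (x) x 56 (y), 135 to 151 high: pinch it across x from above, tips above its underside
- muffs_crown (a point): centre of the underside of the crown pad, 135 above the origin of the ear defenders: this is what rests on the bar
- beaker: bystander: empty glass beaker, 72 dia x 95 high, origin at the centre of its underside
- tip_box: bystander: pipette tip box, 85 (x) x 120 (y) x 63 high, origin at the centre of its underside
- jar: bystander: amber jar with white cap, 60 dia x 85 high, origin at the centre of its underside
Things that resemble listed ones, but are neither listed nor needed, are in the scene too. Leave any orange or turquoise look-alike of the muffs alone.

How it is judged:
By the outcome, as a careful person would: the job done as asked, in the order asked, and still so for the second after the job is handed in, with the robot touching nothing.
It also fails if it takes over 72 s, if anything falls off the work surface, if the arm or the gripper's body presses on something with over 40 N, if the wrist force passes 120 N, or if a joint passes its speed limit or range.

## Robot

A 6-joint arm with a two-finger parallel gripper is mounted at the origin on the work surface. World frame = base frame: x ahead of the robot, y to its left, z up, the work surface at z = 0. Lengths are in m, angles in rad, forces in N, time in s.
With the tool pointing down it reaches from about 0.4 to 0.825 m from the base axis. Payload 7 kg.
Tool frame: the origin (TCP) lies at the centre of the arm's flange, where the gripper is bolted on; the fingertips stand 178 mm ahead of it and the grasp point (between the pads) lies 159 mm ahead of it; z points along the fingers, y is the direction in which the jaws open and shut (so a half turn about z gives the same grasp; the last joint's range is limited). The gripper opens to 88 mm and grips with 3 to 60 N. Pads are 19 mm wide; open, the fingers measure 130 mm over their backs; the gripper's body (78 mm by 193 mm) begins 47 mm behind the grasp point.
Start: joints at [1.594, 0.359, 0.012, 0, -1.224, -0.288], TCP at [0.177, 0.651, 0.405] pointing down, gripper open.
Joint ranges: [-3.07, 3.07], [-1.43, 2.12], [-1.02, 1.25], [-3.03, 1.67], [-3.05, -0], [-3.03, 3.03]. Speed limits (rad/s): [2.39, 2.39, 3.01, 3.14, 3.14, 3.14].

## Interface

Orientations are given as [roll, pitch, yaw] about the fixed x, y, z axes, in that order (R = Rz(yaw) Ry(pitch) Rx(roll)).
In Python, from station import * gives the robot as it stands.
- The arm moves only by the tool send_rows, never from a script. Its argument "motion" is a list of rows, each an object with "offset": the shift along the tool's x, y, z in cm, a list of three; "turn": the turn about the tool's z in degrees. In form: [{"offset": [x, y, z], "turn": turn}, ...]. A call has 1 to 8 rows; each row is the pose to reach, as a shift and turn from the pose commanded when the call began, along the tool's axes at that moment; what a row does not reach only later rows make up. A row lasts 1/10 s, in which the tool goes at most 50 mm and 8.59 degrees, less where a joint would pass 70% of its speed; a pose out of reach is approached as far as the arm can. A call with a gripper value outside its range is refused whole. "hand" is the opening, from -1 (shut) to 1 (fully open), set as the call begins (left out, the last holds). The fingers move at their own pace and stop on an object; "squeeze" is the grip in N (left out, the last holds). Time passes only in rows, so rows that repeat a pose let the fingers close. It gives the time, the measured TCP pose, the force and the opening at its end, in the units of the state.
- get_state(): the state, without advancing time (a new reading comes with each control period).
- grab_frame(name): name is "scene" or "top" or "wrist"; returns a dict with "frame" (480x640x3 uint8, blue, green, red), "range_z" (480x640 float32, m along the optical axis (not along the pixel's ray), 0 where there is no reading), "vertical_fov" (degrees; the focal length in pixels is half the picture's height over the tangent of half this angle, whatever the lens; pixels are square), "cx", "cy" (the principal point, pixels), "cam_to_world" (4x4, takes a point from camera to world coordinates). Camera axes: x right, y up, looking along -z (the intrinsics and any distortion apply to the point x, -y, -z); pixel columns grow to the right and rows downward; lengths in m; the calibration is good to about 2 mm. A picture is of the moment at which its call begins.
- job_done(): hands the job in, once; it reports no verdict.
The state is a dict: "t": time; "q": joint angles; "qd": joint speeds; "joint_efforts": joint torques, N m; "eef_pos": TCP position; "ee_rot": TCP orientation; "force": force on the tool from outside, world axes, zero at the start; "moment": the same for the moment, N m; "width": finger opening in m.
Only numpy, scipy, OpenCV 4.12 (cv2) and the standard library are available. Lean on these libraries where they do the work, as an engineer would, in place of code of your own. Each camera call takes 0.05 s, during which the arm holds its last target. There are 200 camera calls.

## Working session

There is one attempt and no reset: what is moved stays moved. The work goes in short steps, Python scripts to look and compute and a tool call to move; the robot and the scene stay as the last step left them, time stands still between calls to the robot, and variables do not carry over. Pictures are saved under pics/ and viewed, about 8 in all and at most 12, crops included, and the job is handed in when it is done.

Besides the shell and the picture viewer there is one more tool, called after "Request:" as name([rows], argument=value, ...), one row to a line, values as JSON. send_rows: Moves the arm, as the interface text tells. Its arguments: {"type":"object","properties":{"motion":{"type":"array"},"hand":{"type":"number"},"squeeze":{"type":"number"}},"required":["motion"]}

```bash
mkdir -p pics; ls; cat > h.py <<'E'
from station import *
import numpy as np, cv2
def shot(n,f):
    g=grab_frame(n); cv2.imwrite('pics/'+f,g['frame']); np.savez('pics/'+f+'.npz',**g); return g
def load(f): return dict(np.load('pics/'+f+'.npz',allow_pickle=True))
def K(g):
    f=240/np.tan(np.radians(float(g['vertical_fov']))/2); return f,float(g['cx']),float(g['cy'])
def cloud(g):
    f,cx,cy=K(g); v,u=np.mgrid[:480,:640]; z=g['range_z']
    p=np.stack([(u-cx)/f*z,-(v-cy)/f*z,-z],-1); T=np.array(g['cam_to_world']); w=p@T[:3,:3].T+T[:3,3]; w[z==0]=np.nan; return w
def ray(g,u,v,h):
    f,cx,cy=K(g); T=np.array(g['cam_to_world']); d=T[:3,:3]@np.array([(u-cx)/f,-(v-cy)/f,-1]); o=T[:3,3]; return o+d*(h-o[2])/d[2]
E
python3 - <<'E'
from h import *
for n in('scene','top'):
    g=shot(n,n+'1.png'); print(n,{k:v for k,v in g.items() if k not in('frame','range_z')})
s=get_state();print(s)
E
```

```text
pics
scene {'vertical_fov': 53.722502972678654, 'cx': 322.6397120914308, 'cy': 246.12268489713057, 'cam_to_world': array([[ 0.45802423, -0.64380948,  0.61296261,  1.20226917],
       [ 0.88881537,  0.32014247, -0.32789639, -0.37739375],
       [ 0.01486744,  0.69499508,  0.71886077,  0.94238878],
       [ 0.        ,  0.        ,  0.        ,  1.        ]])}
top {'vertical_fov': 42.6354667100154, 'cx': 332.9738459109528, 'cy': 246.48832024563634, 'cam_to_world': array([[-0.00901259,  0.99614557, -0.08725127,  0.34673252],
       [-0.99984838, -0.00767715,  0.01562916, -0.01128364],
       [ 0.01489908,  0.0873789 ,  0.99606373,  1.85248958],
       [ 0.        ,  0.        ,  0.        ,  1.        ]])}
{'t': 0.1, 'q': array([ 1.59410850e+00,  3.59349836e-01,  1.11575003e-02, -2.74542870e-04,
       -1.22409881e+00, -2.88136738e-01]), 'qd': array([ 0.00019576, -0.00282527,  0.00205256,  0.0008777 , -0.00104926,
       -0.00016204]), 'joint_efforts': array([-1.63736178e-03, -5.84157372e+01,  2.93749630e+01,  7.01540932e+00,
        1.01571527e-02, -5.54971484e-05]), 'eef_pos': array([0.17661407, 0.65131893, 0.40380299]), 'ee_rot': array([ 3.14008611e+00, -1.77350834e-04, -2.64917912e-01]), 'force': array([-0.66859275, -0.56602802,  0.36309914]), 'moment': array([-0.01110943, -0.00350946,  0.04922882]), 'width': 0.08771605742014826}
```

View pics/scene1.png

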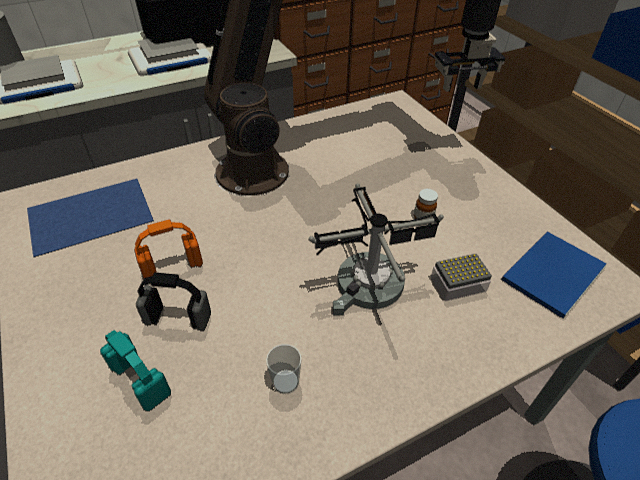

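View pics/top1.png

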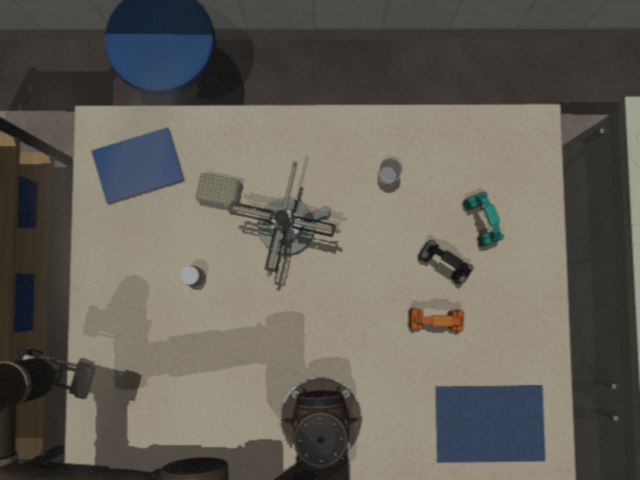

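The grey/black ear defenders are at scene (175,300) and top (445,262). The orange pair is at top (437,320) and the turquoise pair at (485,220); both are look-alikes. The stand is at top (285,222), with its nose to the right at (325,212) and the empty bar pointing up at (293,170). I'll measure these and confirm with one crop.

```bash
python3 - <<'E'
from h import *
g=load('top1.png'); w=cloud(g); s=load('scene1.png'); ws=cloud(s)
a=g['frame'][140:340,180:520]; cv2.imwrite('pics/crop1.png',cv2.resize(a,None,fx=2.3,fy=2.3,interpolation=cv2.INTER_CUBIC))
c0=ray(g,285,222,0.1)[:2]; print('c0',c0, 'table z',np.nanmedian(w[300:340,480:540,2]))
for nm,W in(('top',w),('scene',ws)):
    P=W.reshape(-1,3); P=P[~np.isnan(P[:,0])]
    d=np.linalg.norm(P[:,:2]-c0,axis=1); P=P[d<.2]
    cap=P[P[:,2]>.212]; print(nm,'cap',len(cap),(cap.min(0)+cap.max(0))/2,cap.mean(0))
    ax=(cap.min(0)+cap.max(0))[:2]/2
    b=P[(P[:,2]>.15)&(P[:,2]<.212)]; r=b[:,:2]-ax; rr=np.hypot(*r.T); th=np.degrees(np.arctan2(r[:,1],r[:,0]))
    m=(rr>.05)&(rr<.165); h,e=np.histogram(th[m],72,(-180,180)); print([(int(x),int(n)) for x,n in zip(e,h) if n>0])
    for c in np.arange(-180,180,5):pass
    base=P[(P[:,2]>.018)&(P[:,2]<.036)]; print('base n',len(base)); r=base[:,:2]-ax; rr=np.hypot(*r.T)
    n=r[(rr>.1)&(rr<.15)]; print('nose',len(n),n.mean(0) if len(n) else 0, np.degrees(np.arctan2(n[:,1].mean(),n[:,0].mean())) if len(n) else 0, rr.max())
    # base circle fit
    bc=base[rr<.09]; (x,y),R=cv2.minEnclosingCircle(bc[:,:2].astype(np.float32)); print('base circ',x,y,R)
    # muffs
    m0=ray(g,445,262,.1)[:2]; P=W.reshape(-1,3); P=P[~np.isnan(P[:,0])]; Q=P[(np.linalg.norm(P[:,:2]-m0,axis=1)<.11)&(P[:,2]>.02)]
    cr=Q[Q[:,2]>.125]; print('muff crown',len(cr),cv2.minAreaRect(cr[:,:2].astype(np.float32)),cr[:,2].max()); print(' all',cv2.minAreaRect(Q[:,:2].astype(np.float32)))
for nm,uv in(('beaker',(388,176,.09)),('box',(218,189,.06)),('jar',(191,275,.085)),('orange',(437,320,.14)),('turq',(487,220,.14))): print(nm,ray(g,*uv))
E
```

```text
c0 [0.57179061 0.09815823] table z -0.0006630633730462243
top cap 174 [0.56988715 0.10135488 0.22392212] [0.56997363 0.10184295 0.22382954]
[(-180, 10), (-125, 2), (-120, 20), (-115, 47), (-110, 75), (-105, 130), (-100, 60), (-95, 28), (-90, 8), (-20, 25), (-15, 135), (-10, 19), (55, 1), (60, 16), (65, 51), (70, 80), (75, 139), (80, 67), (85, 32), (90, 10), (145, 1), (150, 21), (155, 51), (160, 78), (165, 131), (170, 67), (175, 29)]
base n 1272
nose 106 [ 0.03994611 -0.11150484] -70.29016544881088 0.19311920338510952
base circ 0.572141170501709 0.09970629215240479 0.08781736344099045
muff crown 369 ((0.45762956142425537, -0.36683186888694763), (0.11555163562297821, 0.03143530339002609), 58.04450607299805) 0.15933305136036524
 all ((0.45699459314346313, -0.3673469126224518), (0.1538616120815277, 0.0634368285536766), 56.76771545410156)
scene cap 206 [0.57072858 0.0999225  0.22040935] [0.57377223 0.09816885 0.22353965]
[(-180, 16), (-120, 19), (-115, 86), (-110, 111), (-105, 191), (-100, 145), (-95, 68), (-90, 32), (-85, 5), (-20, 58), (-15, 166), (-10, 13), (55, 17), (60, 109), (65, 237), (70, 230), (75, 147), (80, 55), (85, 32), (90, 12), (150, 10), (155, 54), (160, 69), (165, 126), (170, 78), (175, 34)]
base n 1851
nose 184 [ 0.04340443 -0.11220386] -68.85176437869141 0.1983576560221786
base circ 0.5699970722198486 0.09772007912397385 0.08804263919591904
muff crown 562 ((0.4582437574863434, -0.3679295778274536), (0.1124241054058075, 0.03513343259692192), 55.59648513793945) 0.1538218146936945
 all ((0.4612976014614105, -0.3691422939300537), (0.15101434290409088, 0.06325535476207733), 55.467552185058594)
beaker [ 0.70580642 -0.20095022  0.09      ]
box [0.67612827 0.29734176 0.06      ]
jar [0.42273045 0.36833435 0.085     ]
orange [ 0.28986056 -0.32484445  0.14      ]
turq [ 0.56828936 -0.47271168  0.14      ]
```

View pics/crop1.png

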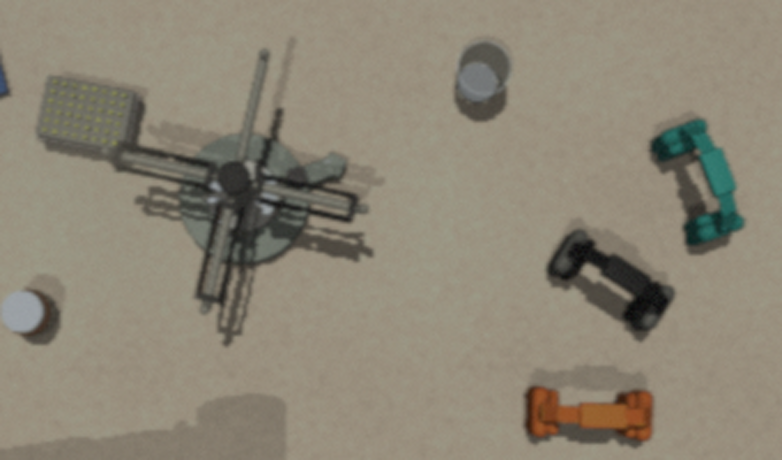

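The crop confirms it: the black/grey pair is at crop (610,280), distinct from turquoise (695,185) and orange (592,412). The empty bar at crop (250,110) carries no spectacles, and the nose is at crop (335,165).

Measured: axis at about (0.5705, 0.100), empty bar at −13°, nose at about −69.5°. The stand needs about 56.5° clockwise. I'll straddle the empty bar with partly closed fingers and follow the arc.

```bash
cat >> h.py <<'E'
def off(c,t):  # c,t = x,y,z(m),yaw(deg): offset in cm in tool axes, turn deg
    a=np.radians(c[3]); d=(np.array(t[:3])-c[:3])*100
    X=np.array([np.cos(a),np.sin(a),0]);Y=np.array([np.sin(a),-np.cos(a),0])
    return [round(float(v),1) for v in(d@X,d@Y,-d[2])], round(-((t[3]-c[3]+180)%360-180),1)
E
python3 - <<'E'
from h import *
A=np.array([.5705,.100])
def P(r,th,z): return [A[0]+r*np.cos(np.radians(th)),A[1]+r*np.sin(np.radians(th)),z,th]
c=[.177,.651,.405,-15.2]
for t in(P(.12,-13,.445),P(.12,-13,.348)): print(off(c,t),t)
c=P(.12,-13,.348)
for th in range(-13,-75,-4): print(th,off(c,P(.12,th,.348)))
E
```

```text
([64.4, 42.4, -4.0], -2.2) [np.float64(0.6874244077742282), np.float64(0.0730058734787362), 0.445, -13]
([64.4, 42.4, 5.7], -2.2) [np.float64(0.6874244077742282), np.float64(0.0730058734787362), 0.348, -13]
-13 ([0.0, 0.0, -0.0], 0)
-17 ([-0.0, 0.8, -0.0], 4)
-21 ([-0.1, 1.7, -0.0], 8)
-25 ([-0.3, 2.5, -0.0], 12)
-29 ([-0.5, 3.3, -0.0], 16)
-33 ([-0.7, 4.1, -0.0], 20)
-37 ([-1.0, 4.9, -0.0], 24)
-41 ([-1.4, 5.6, -0.0], 28)
-45 ([-1.8, 6.4, -0.0], 32)
-49 ([-2.3, 7.1, -0.0], 36)
-53 ([-2.8, 7.7, -0.0], 40)
-57 ([-3.4, 8.3, -0.0], 44)
-61 ([-4.0, 8.9, -0.0], 48)
-65 ([-4.6, 9.5, -0.0], 52)
-69 ([-5.3, 9.9, -0.0], 56)
-73 ([-6.0, 10.4, -0.0], 60)
```

Request:
send_rows([
  {"offset": [0, 0, -4], "turn": 0},
  {"offset": [4, 2.6, -4], "turn": 0},
  {"offset": [8, 5.3, -4], "turn": 0},
  {"offset": [12, 7.9, -4], "turn": 0},
  {"offset": [16, 10.5, -4], "turn": 0},
  {"offset": [20, 13.2, -4], "turn": 0},
  {"offset": [24, 15.8, -4], "turn": 0},
  {"offset": [28, 18.4, -4], "turn": 0},
])

```text
t: 0.9
eef_pos: [0.3996, 0.3988, 0.4446]
ee_rot: [3.141, 0.0, -0.265]
force: [1.1, 0.6, 0.5]
width: 0.0877
```

Request:
send_rows([
  {"offset": [4, 2.6, 0], "turn": 0},
  {"offset": [8, 5.3, 0], "turn": 0},
  {"offset": [12, 7.9, 0], "turn": 0},
  {"offset": [16, 10.5, 0], "turn": 0},
  {"offset": [20, 13.2, 0], "turn": 0},
  {"offset": [24, 15.8, 0], "turn": 0},
  {"offset": [28, 18.4, 0], "turn": 0},
  {"offset": [31, 20.4, 0], "turn": 0},
])

```text
t: 1.7
eef_pos: [0.6459, 0.1202, 0.444]
ee_rot: [3.141, 0.001, -0.266]
force: [-0.7, 0.9, -0.6]
width: 0.0875
```

Request:
send_rows([
  {"offset": [3, 2, 0], "turn": -1},
  {"offset": [5.4, 3.6, 0], "turn": -2.2},
  {"offset": [5.4, 3.6, 0], "turn": -2.2},
  {"offset": [5.4, 3.6, 0], "turn": -2.2},
])

```text
t: 2.1
eef_pos: [0.6874, 0.0731, 0.4436]
ee_rot: [3.141, 0.002, -0.228]
force: [0.1, 0.6, 0.3]
width: 0.0875
```

```bash
python3 - <<'E'
from h import *
print(get_state()['eef_pos'],get_state()['ee_rot'])
g=shot('wrist','w1.png'); w=cloud(g); P=w.reshape(-1,3)
m=(P[:,2]>.18)&(P[:,2]<.21)&(P[:,0]>.63)&(P[:,0]<.74)&(P[:,1]<.14)&(P[:,1]>.0)
print(m.sum(),P[m].min(0),P[m].max(0), np.degrees(np.arctan(np.polyfit(P[m,0],P[m,1],1)[0])))
E
```

```text
[0.68740387 0.07308163 0.44359807] [ 3.14093793e+00  1.50204616e-03 -2.28231370e-01]
2013 [0.6358926  0.05954112 0.18934199] [0.72765849 0.09045633 0.20552531] -12.875026618371985
```

View pics/w1.png

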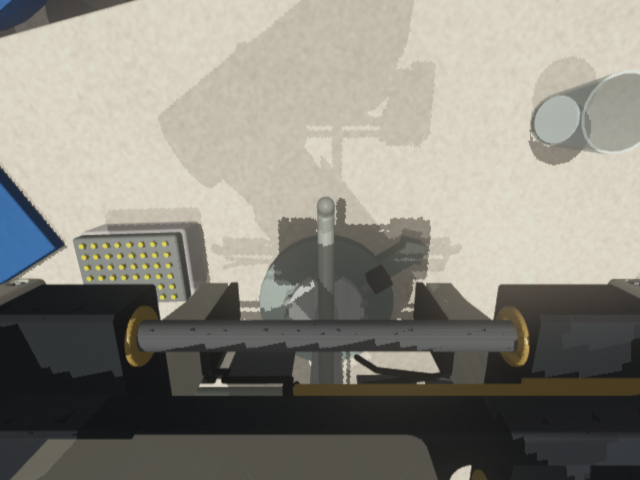

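The wrist view shows the empty bar at about pixel (325,250), centred between the open fingers, with the beaker and tip box well clear. I'll descend and narrow the fingers around it.

Request:
send_rows([
  {"offset": [0, 0, 4], "turn": 0},
  {"offset": [0, 0, 8], "turn": 0},
  {"offset": [0, 0, 9.6], "turn": 0},
  {"offset": [0, 0, 9.6], "turn": 0},
])

```text
t: 2.55
eef_pos: [0.6858, 0.0747, 0.3457]
ee_rot: [3.139, 0.005, -0.225]
force: [1.1, -0.6, -0.2]
width: 0.0873
```

Request:
send_rows([
  {"offset": [0, 0, 0], "turn": 0},
  {"offset": [0, 0, 0], "turn": 0},
  {"offset": [0, 0, 0], "turn": 0},
  {"offset": [0, 0, 0], "turn": 0},
  {"offset": [0, 0, 0], "turn": 0},
], hand=-0.3, squeeze=5)

```text
t: 3.05
eef_pos: [0.6873, 0.0737, 0.3493]
ee_rot: [-3.141, -0.001, -0.226]
force: [0.0, -0.5, -1.2]
width: 0.053
```

Request:
send_rows([
  {"offset": [0, 0.4, 0], "turn": 2},
  {"offset": [0, 0.8, 0], "turn": 4},
  {"offset": [-0.1, 1.3, 0], "turn": 6},
  {"offset": [-0.1, 1.7, 0], "turn": 8},
  {"offset": [-0.2, 2.1, 0], "turn": 10},
  {"offset": [-0.3, 2.5, 0], "turn": 12},
  {"offset": [-0.4, 2.9, 0], "turn": 14},
  {"offset": [-0.5, 3.3, 0], "turn": 16},
])

```text
t: 3.85
eef_pos: [0.6748, 0.0422, 0.3487]
ee_rot: [-3.142, -0.0, -0.509]
force: [1.2, 0.9, -0.6]
width: 0.0306
```

Request:
send_rows([
  {"offset": [0, 0.6, 0], "turn": 3},
  {"offset": [-0.1, 1.3, 0], "turn": 6},
  {"offset": [-0.1, 1.9, 0], "turn": 9},
  {"offset": [-0.3, 2.5, 0], "turn": 12},
  {"offset": [-0.4, 3.1, 0], "turn": 15},
  {"offset": [-0.6, 3.7, 0], "turn": 18},
  {"offset": [-0.8, 4.3, 0], "turn": 21},
  {"offset": [-1.0, 4.9, 0], "turn": 24},
])

```text
t: 4.65
eef_pos: [0.6424, 0.0046, 0.3487]
ee_rot: [-3.14, 0.0, -0.928]
force: [1.0, 2.9, 0.8]
width: 0.0305
```

Request:
send_rows([
  {"offset": [0, 0.4, 0], "turn": 2},
  {"offset": [0, 0.8, 0], "turn": 4},
  {"offset": [-0.1, 1.3, 0], "turn": 6},
  {"offset": [-0.1, 1.7, 0], "turn": 8},
  {"offset": [-0.2, 2.1, 0], "turn": 10},
  {"offset": [-0.3, 2.5, 0], "turn": 12},
  {"offset": [-0.4, 2.9, 0], "turn": 14},
  {"offset": [-0.5, 3.4, 0], "turn": 16.5},
])

```text
t: 5.45
eef_pos: [0.6121, -0.0122, 0.3487]
ee_rot: [3.142, -0.0, -1.216]
force: [0.8, -0.6, -0.7]
width: 0.0308
```

Request:
send_rows([
  {"offset": [0, 0, 0], "turn": 0},
  {"offset": [0, 0, 0], "turn": 0},
  {"offset": [0, 0, 0], "turn": 0},
  {"offset": [0, 0, 0], "turn": 0},
])

```text
t: 5.85
eef_pos: [0.6125, -0.0118, 0.3486]
ee_rot: [-3.142, -0.0, -1.212]
force: [-0.8, 0.1, 0.5]
width: 0.0307
```

```bash
python3 - <<'E'
from h import *
s=get_state(); print(s['eef_pos'],s['ee_rot'],s['force'],s['width'])
g=shot('top','top2.png'); w=cloud(g)
a=g['frame'][130:310,180:400]; cv2.imwrite('pics/crop2.png',cv2.resize(a,None,fx=3.2,fy=3.2,interpolation=cv2.INTER_CUBIC))
P=w.reshape(-1,3); r=P[:,:2]-[.5705,.1]; rr=np.hypot(*r.T); th=np.degrees(np.arctan2(r[:,1],r[:,0]))
m=(rr>.05)&(rr<.16)&(P[:,2]>.15)&(P[:,2]<.212); h,e=np.histogram(th[m],72,(-180,180)); print([(int(x),int(n)) for x,n in zip(e,h) if n>0])
E
```

```text
[ 0.61250912 -0.01183172  0.34862032] [-3.14157411e+00 -1.66440454e-05 -1.21220324e+00] [-0.84839909  0.09044821  0.47266917] 0.03073091573250403
[(-180, 9), (-175, 24), (-170, 50), (-165, 121), (-160, 75), (-155, 50), (-150, 12), (-80, 2), (-75, 32), (-70, 25), (-65, 1), (10, 2), (15, 26), (20, 28), (25, 4), (125, 3), (175, 1)]
```

Request:
send_rows([
  {"offset": [0, 0, 0], "turn": 0},
  {"offset": [0, 0, 0], "turn": 0},
  {"offset": [0, 0, 0], "turn": 0},
  {"offset": [0, 0, -3], "turn": 0},
  {"offset": [0, 0, -7], "turn": 0},
  {"offset": [0, 0, -12], "turn": 0},
  {"offset": [0, 0, -16], "turn": 0},
  {"offset": [0, 0, -16], "turn": 0},
], hand=1)

```text
t: 6.7
eef_pos: [0.6128, -0.0122, 0.5159]
ee_rot: [-3.131, -0.003, -1.212]
force: [0.2, 0.0, -0.3]
width: 0.0859
```

```bash
python3 - <<'E'
from h import *
s=get_state(); print(s['eef_pos'],s['ee_rot'],s['width'])
g=shot('wrist','w2.png'); w=cloud(g); P=w.reshape(-1,3)
r=P[:,:2]-[.5705,.1]; u=np.array([.35,-.937]); al=r@u; la=r@[.937,.35]
m=(P[:,2]>.18)&(P[:,2]<.21)&(al>.06)&(al<.16)&(abs(la)<.04)
print(m.sum(),np.degrees(np.arctan2(*np.polyfit(al[m],la[m],1)[:1],1)),'bar deg rel to nose nominal -69.5')
q=P[m]; top=q[:,2]>.19; vx,vy,x,y=cv2.fitLine(q[top][:,:2].astype(np.float32),cv2.DIST_HUBER,0,.01,.01).ravel(); print('bar dir',np.degrees(np.arctan2(vy,vx)),x,y, 'closest to axis', np.cross([vx,vy],[.5705-x,.1-y]))
# nose tip: low points
m=(P[:,2]>.02)&(P[:,2]<.036)&(al>.1)&(al<.15)&(abs(la)<.04); q=r[m]; print('nose',m.sum(),np.degrees(np.arctan2(q[:,1].mean(),q[:,0].mean())), np.median(la[m]),q.mean(0))
E
```

```text
[ 0.61284828 -0.01219082  0.51589607] [-3.13115426e+00 -2.96974995e-03 -1.21211123e+00] 0.08593132384465109
1350 -0.6722066314628148 bar deg rel to nose nominal -69.5
bar dir -70.18895 0.6080622 -0.005175472 closest to axis 0.0003069304
nose 162 -68.61778043400192 0.007235168985446736 [ 0.04339249 -0.1108258 ]<stdin>:7: DeprecationWarning: Arrays of 2-dimensional vectors are deprecated. Use arrays of 3-dimensional vectors instead. (deprecated in NumPy 2.0)
```

View pics/w2.png

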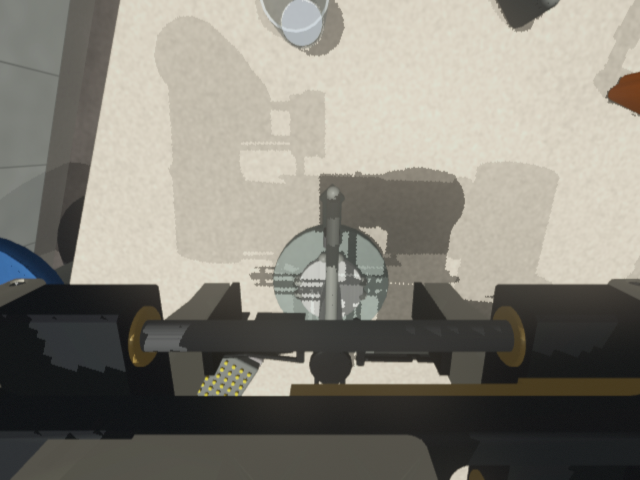

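The bar is at −70.2° over the nose and free of the gripper, so it is in its detent. Wrist view: bar tip at (333,193), cap at (330,365). Next I'll move over the black muffs.

```bash
python3 - <<'E'
from h import *
c=[.6125,-.012,.51,-69.5]
print(off(c,[.4575,-.3675,.42,-123]))
E
```

```text
([27.9, 27.0, 9.0], 53.5)
```

Request:
send_rows([
  {"offset": [3.4, 3.3, 0], "turn": 6},
  {"offset": [6.8, 6.6, 0], "turn": 13},
  {"offset": [10.2, 9.9, 0], "turn": 20},
  {"offset": [13.6, 13.2, 1], "turn": 27},
  {"offset": [17, 16.5, 3], "turn": 34},
  {"offset": [20.4, 19.8, 5], "turn": 41},
  {"offset": [23.8, 23.1, 7], "turn": 48},
  {"offset": [26.5, 25.7, 9], "turn": 53.5},
])

```text
t: 7.55
eef_pos: [0.4631, -0.3517, 0.4174]
ee_rot: [3.141, -0.0, -2.151]
force: [1.4, -0.0, 1.2]
width: 0.0877
```

Request:
send_rows([
  {"offset": [0.7, 0.7, 0], "turn": 0},
  {"offset": [0.7, 0.7, 0], "turn": 0},
  {"offset": [0.7, 0.7, 0], "turn": 0},
])

```text
t: 7.85
eef_pos: [0.455, -0.352, 0.4187]
ee_rot: [-3.141, 0.0, -2.146]
force: [-0.2, 0.8, -0.4]
width: 0.0878
```

```bash
python3 - <<'E'
from h import *
s=get_state(); print(s['eef_pos'],s['ee_rot'],s['width'])
g=shot('wrist','w3.png'); P=cloud(g).reshape(-1,3)
d=np.linalg.norm(P[:,:2]-[.4575,-.3675],axis=1)
for lo,hi in((.144,.16),(.1,.16),(.02,.16)):
    m=(d<.11)&(P[:,2]>lo)&(P[:,2]<hi)
    print(lo,m.sum(), cv2.minAreaRect(P[m,:2].astype(np.float32)) if m.sum()>5 else '', np.nanmax(P[m,2]) if m.sum() else '')
E
```

```text
[ 0.45501678 -0.352008    0.41872961] [-3.14147581e+00  5.37214592e-05 -2.14584648e+00] 0.08776235830969491
0.144 2918 ((0.45714378356933594, -0.3705192804336548), (0.058215074241161346, 0.029860377311706543), 55.96518325805664) 0.15319680056336205
0.1 5007 ((0.4576246440410614, -0.36980730295181274), (0.13692422211170197, 0.029860377311706543), 55.965179443359375) 0.15319680056336205
0.02 7762 ((0.4573700428009033, -0.3705531656742096), (0.14893992245197296, 0.0637432336807251), 56.70820236206055) 0.15319680056336205
```

View pics/w3.png

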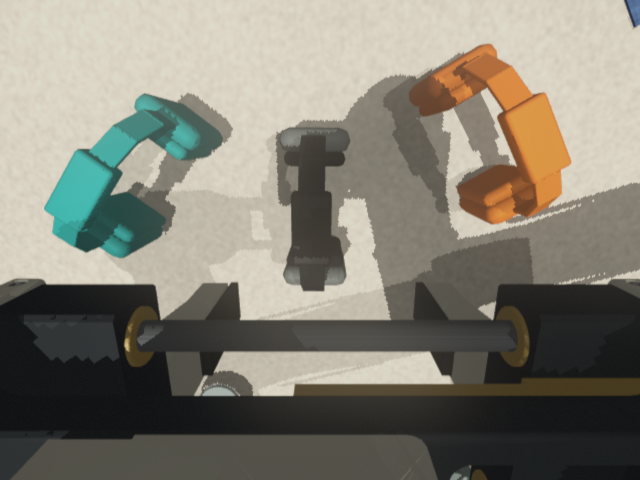

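The wrist view shows the grey/black pair at (312,210) in the middle, with turquoise at (130,180) and orange at (510,130) either side and out of the fingers' way. Crown centre is (0.457, −0.370) at 56.0°.

```bash
python3 - <<'E'
from h import *
c=[.455,-.352,.4187,-123]
print(off(c,[.457,-.370,.316,-124]))
E
```

```text
([1.4, -1.1, 10.3], 1)
```

Request:
send_rows([
  {"offset": [1.4, -1.1, 0], "turn": 1},
  {"offset": [1.4, -1.1, 0], "turn": 1},
  {"offset": [1.4, -1.1, 4], "turn": 1},
  {"offset": [1.4, -1.1, 7], "turn": 1},
  {"offset": [1.4, -1.1, 9], "turn": 1},
  {"offset": [1.4, -1.1, 10.2], "turn": 1},
  {"offset": [1.4, -1.1, 10.2], "turn": 1},
  {"offset": [1.4, -1.1, 10.2], "turn": 1},
])

```text
t: 8.7
eef_pos: [0.4571, -0.37, 0.3175]
ee_rot: [-3.141, -0.0, -2.163]
force: [0.1, 0.3, -0.1]
width: 0.0877
```

Request:
send_rows([
  {"offset": [0, 0, 0], "turn": 0},
  {"offset": [0, 0, 0], "turn": 0},
  {"offset": [0, 0, 0], "turn": 0},
  {"offset": [0, 0, 0], "turn": 0},
  {"offset": [0, 0, 0], "turn": 0},
  {"offset": [0, 0, 0], "turn": 0},
  {"offset": [0, 0, 0], "turn": 0},
  {"offset": [0, 0, 0], "turn": 0},
], hand=-1, squeeze=25)

```text
t: 9.5
eef_pos: [0.4566, -0.37, 0.3166]
ee_rot: [-3.142, -0.0, -2.164]
force: [1.1, 0.1, -1.5]
width: 0.0297
```

Request:
send_rows([
  {"offset": [0, 0, -1], "turn": 0},
  {"offset": [0, 0, -2], "turn": 0},
  {"offset": [0, 0, -3], "turn": 0},
  {"offset": [0, 0, -3], "turn": 0},
  {"offset": [0, 0, -3], "turn": 0},
])

```text
t: 10.0
eef_pos: [0.4565, -0.3699, 0.3471]
ee_rot: [-3.141, 0.0, -2.164]
force: [0.1, 0.2, -2.3]
width: 0.0297
```

Request:
send_rows([
  {"offset": [0, 0, -3], "turn": 0},
  {"offset": [0, 0, -6], "turn": 0},
  {"offset": [0, 0, -9], "turn": 0},
  {"offset": [0, 0, -12], "turn": 0},
  {"offset": [0, 0, -15], "turn": 0},
  {"offset": [0, 0, -18], "turn": 0},
  {"offset": [0, 0, -21], "turn": 0},
  {"offset": [0, 0, -21], "turn": 0},
])

```text
t: 10.8
eef_pos: [0.4565, -0.3703, 0.561]
ee_rot: [-3.135, 0.0, -2.164]
force: [0.7, -0.8, -1.8]
width: 0.0296
```

```bash
python3 - <<'E'
from h import *
s=get_state(); print(s['eef_pos'],s['ee_rot'],s['width'],s['force'],s['q'])
y=np.degrees(s['ee_rot'][2]); p=s['eef_pos']
for z in(.557,): print(off([*p,y],[.5996,.0201,z,-160]))
E
```

```text
[ 0.45651969 -0.37028795  0.56099547] [-3.13493004e+00  7.73153140e-05 -2.16364456e+00] 0.02960688319222126 [ 0.72193581 -0.76412444 -1.77713159] [-0.34854556  0.15314665  0.08250624  0.0015411  -1.49367253 -0.24441669]
([-40.4, 9.9, 0.4], np.float64(36.0))
```

Request:
send_rows([
  {"offset": [-3.2, 0.8, 0], "turn": 3},
  {"offset": [-6.4, 1.6, 0], "turn": 6},
  {"offset": [-9.7, 2.4, 0], "turn": 9},
  {"offset": [-13, 3.2, 0], "turn": 12},
  {"offset": [-16.3, 4, 0], "turn": 15},
  {"offset": [-19.5, 4.8, 0], "turn": 18},
  {"offset": [-22.7, 5.6, 0], "turn": 21},
  {"offset": [-25, 6.1, 0], "turn": 24},
])

```text
t: 11.6
eef_pos: [0.546, -0.1266, 0.5554]
ee_rot: [3.14, -0.001, -2.584]
force: [-0.2, -0.2, -2.3]
width: 0.0295
```

```bash
python3 - <<'E'
from h import *
c=[.4565,-.3703,.560,-124.0]
a=np.radians(c[3]); p=np.array(c[:2])+.25*-np.array([np.cos(a),np.sin(a)])+.061*np.array([np.sin(a),-np.cos(a)])
print(p,off([*p,.56,-148],[.5996,.0201,.56,-160]), get_state()['eef_pos'])
E
```

```text
[ 0.54572693 -0.12892984] ([-12.5, 9.8, -0.0], 12) [ 0.54595909 -0.12662     0.55541177]
```

Request:
send_rows([
  {"offset": [-2.5, 2, 0], "turn": 3},
  {"offset": [-5, 4, 0], "turn": 6},
  {"offset": [-7.5, 5.9, 0], "turn": 9},
  {"offset": [-10, 7.8, 0], "turn": 12},
  {"offset": [-12, 9.4, 0], "turn": 12},
  {"offset": [-12.5, 9.8, 0], "turn": 12},
  {"offset": [-12.5, 9.8, 0], "turn": 12},
  {"offset": [-12.5, 9.8, 0], "turn": 12},
])

```text
t: 12.4
eef_pos: [0.5994, 0.0204, 0.5561]
ee_rot: [3.142, -0.001, -2.792]
force: [-0.4, -0.0, -2.6]
width: 0.0296
```

```bash
python3 - <<'E'
from h import *
s=get_state(); print(s['eef_pos'],s['ee_rot'],s['width'],s['force'])
g=shot('scene','scene2.png'); P=cloud(g).reshape(-1,3)
a=g['frame'][60:360,220:540]; cv2.imwrite('pics/crop3.png',cv2.resize(a,None,fx=2,fy=2,interpolation=cv2.INTER_CUBIC))
u=np.array([np.cos(np.radians(-70)),np.sin(np.radians(-70))]); v=np.array([-u[1],u[0]])
r=P[:,:2]-[.5705,.1]; al=r@u; la=r@v
m=(P[:,2]>.2)&(P[:,2]<.36)&(al>0.03)&(al<.16)&(abs(la)<.12)
q=np.c_[al,la,P[:,2]][m]; 
print('muffs pts',m.sum(),np.percentile(q,[1,99],axis=0)); 
for z in np.arange(.2,.38,.02):
    k=q[(q[:,2]>z)&(q[:,2]<z+.02)]; print(round(z,2),len(k),k[:,:2].min(0) if len(k) else '',k[:,:2].max(0) if len(k) else '')
E
```

```text
[0.59943103 0.0204424  0.55608537] [ 3.14158594e+00 -1.14209775e-03 -2.79192983e+00] 0.029632232874471816 [-0.44097766 -0.03533092 -2.6248926 ]
muffs pts 2107 [[ 0.05922099 -0.07231651  0.24463211]
 [ 0.11858339  0.07489505  0.35636036]]
0.2 16 [ 0.15288877 -0.0053322 ] [0.15992191 0.00626397]
0.22 0  
0.24 232 [ 0.05662384 -0.07439483] [0.11860628 0.07434329]
0.26 375 [ 0.05497087 -0.07498211] [0.11858559 0.07488298]
0.28 379 [ 0.05733636 -0.07519867] [0.11912273 0.07538039]
0.3 581 [ 0.054598   -0.07305085] [0.11896227 0.07576808]
0.32 393 [ 0.05608883 -0.0750411 ] [0.11631219 0.07321392]
0.34 131 [ 0.07598443 -0.06704565] [0.09735708 0.06918274]
0.36 0
```

View pics/crop3.png

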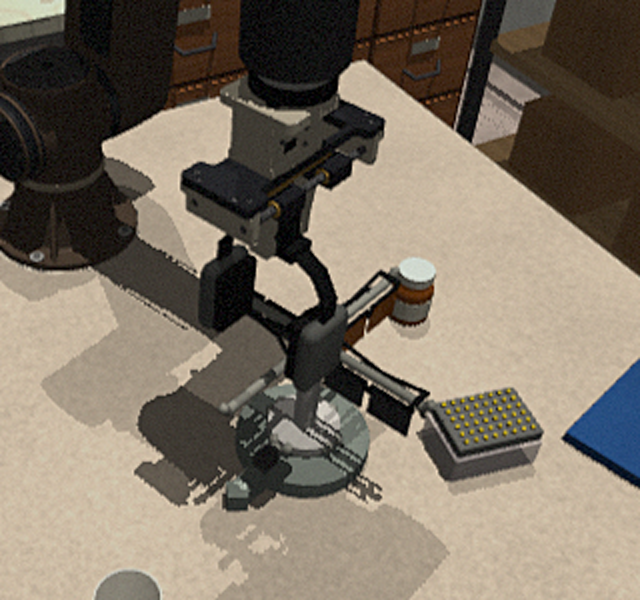

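The muffs hang level, centred 87 mm out along the bar and 0 mm to the side. In the crop the bar at (265,390) lies above the nose at (237,495). I'll lower them.

Request:
send_rows([
  {"offset": [0, 0, 3], "turn": 0},
  {"offset": [0, 0, 6], "turn": 0},
  {"offset": [0, 0, 9], "turn": 0},
  {"offset": [0, 0, 12], "turn": 0},
  {"offset": [0, 0, 14.5], "turn": 0},
  {"offset": [0, 0, 16.3], "turn": 0},
  {"offset": [0, 0, 16.8], "turn": 0},
  {"offset": [0, 0, 16.8], "turn": 0},
])

```text
t: 13.25
eef_pos: [0.5995, 0.02, 0.3885]
ee_rot: [-3.141, -0.001, -2.793]
force: [0.6, 0.3, -1.4]
width: 0.0295
```

Request:
send_rows([
  {"offset": [0, 0, 0.3], "turn": 0},
  {"offset": [0, 0, 0.6], "turn": 0},
  {"offset": [0, 0, 0.9], "turn": 0},
  {"offset": [0, 0, 0.9], "turn": 0},
  {"offset": [0, 0, 0.9], "turn": 0},
])

```text
t: 13.75
eef_pos: [0.5996, 0.0209, 0.3798]
ee_rot: [-3.142, 0.0, -2.792]
force: [0.1, -0.7, -3.2]
width: 0.0298
```

Request:
send_rows([
  {"offset": [0, 0, 0.1], "turn": 0},
  {"offset": [0, 0, 0.2], "turn": 0},
  {"offset": [0, 0, 0.2], "turn": 0},
  {"offset": [0, 0, 0.2], "turn": 0},
])

```text
t: 14.15
eef_pos: [0.5996, 0.0208, 0.3776]
ee_rot: [3.142, -0.0, -2.792]
force: [0.7, -0.7, -2.3]
width: 0.0294
```

Request:
send_rows([
  {"offset": [0, 0, 0.1], "turn": 0},
  {"offset": [0, 0, 0.1], "turn": 0},
  {"offset": [0, 0, 0.1], "turn": 0},
])

```text
t: 14.45
eef_pos: [0.5997, 0.0209, 0.3774]
ee_rot: [-3.141, 0.001, -2.792]
force: [-2.4, 1.3, 3.9]
width: 0.0298
```

Contact: the vertical force has gone from −2.3 N to +3.9 N. I'll release to a moderate opening and rise straight up.

Request:
send_rows([
  {"offset": [0, 0, 0], "turn": 0},
  {"offset": [0, 0, 0], "turn": 0},
  {"offset": [0, 0, 0], "turn": 0},
  {"offset": [0, 0, 0], "turn": 0},
  {"offset": [0, 0, 0], "turn": 0},
  {"offset": [0, 0, 0], "turn": 0},
], hand=0.25)

```text
t: 15.05
eef_pos: [0.5996, 0.0208, 0.3766]
ee_rot: [3.142, -0.0, -2.792]
force: [-0.3, 1.5, -0.5]
width: 0.0546
```

Request:
send_rows([
  {"offset": [0, 0, -0.5], "turn": 0},
  {"offset": [0, 0, -1.5], "turn": 0},
  {"offset": [0, 0, -3], "turn": 0},
  {"offset": [0, 0, -6], "turn": 0},
  {"offset": [0, 0, -10], "turn": 0},
  {"offset": [0, 0, -14], "turn": 0},
  {"offset": [0, 0, -17], "turn": 0},
  {"offset": [0, 0, -17], "turn": 0},
])

```text
t: 15.85
eef_pos: [0.5996, 0.0204, 0.5531]
ee_rot: [-3.14, 0.009, -2.792]
force: [0.4, 1.0, 0.5]
width: 0.0543
```

Request:
send_rows([
  {"offset": [0, 0, 0], "turn": 0},
  {"offset": [0, 0, 0], "turn": 0},
  {"offset": [0, 0, 0], "turn": 0},
  {"offset": [0, 0, 0], "turn": 0},
  {"offset": [0, 0, 0], "turn": 0},
  {"offset": [0, 0, 0], "turn": 0},
  {"offset": [0, 0, 0], "turn": 0},
  {"offset": [0, 0, 0], "turn": 0},
])

```text
t: 16.65
eef_pos: [0.5996, 0.0209, 0.5466]
ee_rot: [-3.142, -0.0, -2.792]
force: [0.1, -0.3, 1.0]
width: 0.0547
```

```bash
python3 - <<'E'
from h import *
s=get_state(); print(s['eef_pos'],s['width'],s['force'])
g=shot('scene','scene3.png'); P=cloud(g).reshape(-1,3)
a=g['frame'][120:400,220:500]; cv2.imwrite('pics/crop4.png',cv2.resize(a,None,fx=2.1,fy=2.1,interpolation=cv2.INTER_CUBIC))
u=np.array([np.cos(np.radians(-70)),np.sin(np.radians(-70))]); v=np.array([-u[1],u[0]])
r=P[:,:2]-[.5705,.1]; al=r@u; la=r@v; A=np.c_[al,la,P[:,2]]
for lo,hi in((.07,.15),(.195,.203),(.204,.218)):
    m=(P[:,2]>lo)&(P[:,2]<hi)&(al>.045)&(al<.165)&(abs(la)<.1); print(lo,m.sum(),A[m].min(0),A[m].max(0))
m=(P[:,2]>.18)&(P[:,2]<.212)&(al>.14)&(al<.17)&(abs(la)<.05); print('tip deg',-70+np.degrees(np.arctan2(la[m].mean(),al[m].mean())))
th=np.degrees(np.arctan2(la,al)); rr=np.hypot(al,la); m=(P[:,2]>.15)&(P[:,2]<.208)&(rr>.08)&(rr<.165)
for c in(90,180,-90):
    d=(th-c+180)%360-180; k=m&(abs(d)<30); print(c,k.sum(),np.median(d[k]))
E
```

```text
[0.59964792 0.02085659 0.54659709] 0.05471438795359134 [ 0.0907557  -0.29967569  0.98622719]
0.07 1261 [ 0.05519708 -0.07265466  0.0701124 ] [0.11818587 0.07862105 0.14999425]
0.195 224 [ 0.0461923  -0.04876108  0.19500303] [0.16130851 0.05135197 0.2029249 ]
0.204 302 [ 0.06828866 -0.02607819  0.20405671] [0.10268394 0.03181481 0.21543458]
tip deg -69.18759054328652
90 679 -5.9782101719845855
180 400 -3.740463739638429
-90 354 1.2287817539432524
```

View pics/crop4.png

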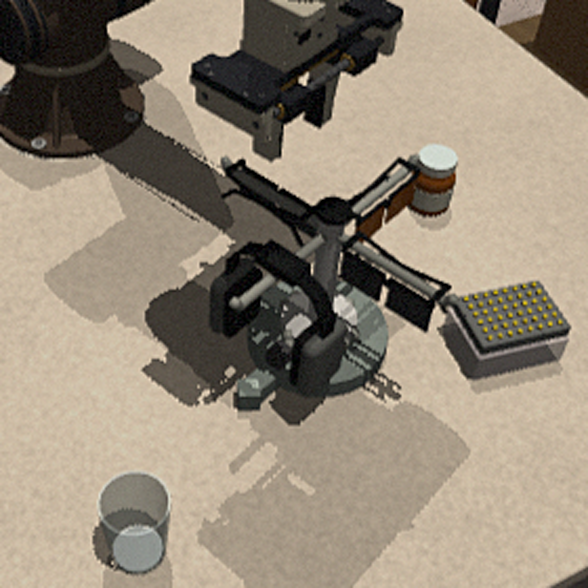

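The muffs hang over the empty bar (tip at crop (238,300)) with one cup each side at (232,305) and (318,360). The bar is above the nose, the gripper is clear, and the bystanders stand as before. I'll hand it in.

```bash
python3 -c "
from station import *
print(job_done())"
```

```text
the job is handed in; nothing more can be done
None
```

The job is done and handed in, at about 17 s of the 72 s allowed. I turned the stand about 57° clockwise with the fingers straddling the empty bar. After letting go of the bar, I picked up the grey/black ear defenders by the crown and hung them over it.

**Last checks:**
- **Stand:** After I let go, the wrist camera put the bar at −70.2°. The nose measured between −68.6° and −70.3° in different views. After the hanging, the bar tip measured −69.2°, so the bar is in its detent to within measuring error.
- **Ear defenders:** They hang level, about 86 mm out along the bar, with one cup on each side. The gripper is well clear above them, and the force reading is only noise.
- **Bystanders:** The beaker, tip box and jar look untouched in the last picture. I did not measure them again.

**Disagreement:** In that last check, the three spectacle bars read −6.0°, −3.7° and +1.2° from where they should be. This camera sees the spectacles from one side, so I trusted the bar tip and the earlier wrist view instead.

**Slip:** One approach move towards the ear defenders was written in the wrong tool axes, leaving the gripper about 18 mm off. I corrected it from the wrist view before descending.

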